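Set the push-push stops of a sloping glue-up board and lay a rail on it

ROBOT

A 7-joint arm with a two-finger parallel gripper is mounted at the origin on a cart in front of the work surface, level with it; the furniture and walls round the work are solid. World frame = base frame: x ahead of the robot, y to its left, z up, the work surface at z = 0. Lengths are in m, angles in rad, forces in N, time in s.
With the tool pointing down it reaches from about 0.425 to 0.875 m from the base axis. Payload 4.7 kg.
Tool frame: the origin (TCP) lies at the very end of the fingers, on their centre line; the grasp point (between the pads) lies 19 mm behind it; z points along the fingers, y is the line along which they close (so a half turn about z gives the same grasp; the last joint's range is limited). The gripper opens to 87 mm and grips with 3 to 60 N. Pads are 19 mm wide; open, the fingers measure 117 mm over their backs; the gripper's body (75 mm by 190 mm) begins 51 mm behind the grasp point.
Start: joints at [1.328, 0.321, -0.07, 1.45, 0.023, 1.371, -0.057], TCP at [0.165, -0.629, 0.223] pointing down, gripper open.
Joint ranges: [-2.86, 2.86], [-0.3, 2.09], [-1.38, 1.24], [0.06, 2.45], [-1.56, 4.7], [0.09, 2.05], [-2.69, 2.69]. Speed limits (rad/s): [2.57, 2.57, 3.14, 3.14, 3.14, 3.14, 3.14].

INTERFACE

Orientations are given as a rotation vector (axis times angle).
In Python, from plant import r, optics, job gives the robot as it stands.
- The arm moves only by the shell command python3 -m crank 'ROWS' [OPENING] [FORCE]. ROWS is JSON, a list of rows, each a list of 6 numbers: the shift along the tool's x, y, z in m, then the turn, a rotation vector about the tool's x, y, z in rad. A call has 1 to 20 rows; each row is the pose to reach, as a shift and turn from the pose commanded when the call began, along the tool's axes at that moment; what a row does not reach only later rows make up. A row lasts 1/8 s, in which the tool goes at most 62.5 mm and 10.7 degrees, less where a joint would pass 70% of its speed; a pose out of reach is approached as far as the arm can. A call with a gripper value outside its range is refused whole. OPENING is the closure, from -1 (fully open) to 1 (shut), set as the call begins (- or left out, the last holds). The fingers move at their own pace and stop on an object; FORCE is the grip in N (left out, the last holds). Time passes only in rows, so rows that repeat a pose let the fingers close. It gives the time, the measured TCP pose, the force, the opening and the grip force at its end, in the units of the state.
- r.read_state(): the state, without advancing time (a new reading comes with each control period).
- optics.camera(name): name is "side" or "top" or "wrist"; returns the picture (384x512x3 uint8, red, green, blue); there is no depth.
- optics.calibration(name): a dict with "camera_matrix" (3x3 intrinsics, pixels), "world_to_cam" (4x4, takes a point from world to camera coordinates). Camera axes: x right, y down, z forward; pixel columns grow to the right and rows downward; lengths in m; the calibration is good to about 2 mm. A picture is of the moment at which its call begins: read the wrist's pose just before it. calibration takes no time and is no camera call; for the wrist camera it gives the pose at the moment of the call.
- job.close_job(): hands the job in; it is judged then, once.
The state is a dict: "t": time; "q": joint angles; "joint_vel": joint speeds; "joint_torque": joint torques, N m; "eef_pos": TCP position; "ee_rot": TCP orientation; "ft_force": force on the tool from outside, world axes, zero at the start; "ft_torque": the same for the moment, N m; "width": finger opening in m; "gripper_force": force on a finger pad.
Only numpy, scipy, OpenCV 4.12 (cv2) and the standard library are available. Lean on these libraries where they do the work, as an engineer would, in place of code of your own. Each camera call takes 0.05 s, during which the arm holds its last target. There are 200 camera calls.

TASK

Get the sloping board ready and load it: both push-push stops of the lower row must be up and the single stop above them latched flush with the deck (press a stop fully and let go to change its state, gently, and check how it ended up). Then lay the tenoned rail offcut flat on the slope, long side across it and centred, resting square against the two raised stops; do not let it drop, and leave the pencil, tape measure and setting block where they are.

Things in the scene. Friction and masses are not known exactly. Their poses are not given: they have to be found in the camera images.
- deck: Plywood deck of the fixed sloping board, 190 mm along the slope x 220 mm, slippery. Origin: centre of its top; x up the slope, y across, z its normal, 30 degrees from vertical. Edge heights 48 mm (front) and 143 mm (rear); closed frame below. Stop centres: lower row x = -52 mm, y = +-55 mm (uphill faces at x = -35 mm); upper x = -11 mm, y = 0, under the laid rail.
- stop_a (a joint): Travel of a 50 x 34 mm aluminium push-push stop into the deck (m): 0 up (18.5 mm proud), 0.019 latched shut (flush), rubber buffer from 0.0255, hard end 0.030. Lower row, left or right (varies); starts up. A full press (into the buffer) and release toggles it: up to shut, shut to up; a short press changes nothing. Spring 3 N when up, 7 N before the buffer, then some 10 N per mm.
- stop_a_top (a point): Stop a of the lower row. Middle of the block's flat top face, moving with it; 50 mm across the slope x 34 mm along it. Axes as the deck's. It moves along the deck's normal only.
- stop_b (a joint): Travel of a 50 x 34 mm aluminium push-push stop into the deck (m): 0 up (18.5 mm proud), 0.019 latched shut (flush), rubber buffer from 0.0255, hard end 0.030. Lower row, the other place; starts shut. A full press (into the buffer) and release toggles it: up to shut, shut to up; a short press changes nothing. Spring 3 N when up, 7 N before the buffer, then some 10 N per mm.
- stop_b_top (a point): Stop b of the lower row. Middle of the block's flat top face, moving with it; 50 mm across the slope x 34 mm along it. Axes as the deck's. It moves along the deck's normal only.
- stop_c (a joint): Travel of a 50 x 34 mm aluminium push-push stop into the deck (m): 0 up (18.5 mm proud), 0.019 latched shut (flush), rubber buffer from 0.0255, hard end 0.030. The upper stop; starts up. A full press (into the buffer) and release toggles it: up to shut, shut to up; a short press changes nothing. Spring 3 N when up, 7 N before the buffer, then some 10 N per mm.
- stop_c_top (a point): The upper stop c. Middle of the block's flat top face, moving with it; 50 mm across the slope x 34 mm along it. Axes as the deck's. It moves along the deck's normal only.
- rail_offcut: Beech rail offcut, 45 x 45 mm in section, with a main body 118 mm long and a thinner 20 mm tenon (12 x 30 mm) on one end; about 0.17 kg. Lies on the table to the left of the board. Origin on its underside, below the middle of its whole length of 138 mm; y along its length, away from the tenon, z up, x across.
- rail_mid (a point): Centre of the rail offcut's main body (tenon not counted): 10 mm along +y and 22.5 mm above the rail's origin. Same axes as the rail.
- tape_measure: Bystander: tape measure, 72 x 86 x 34 mm, beyond the rail. Origin at the centre of its underside.
- carpenter_pencil: Bystander: flat red pencil, 13 x 176 x 8 mm, between robot and board. Origin at the centre of its underside, length along y.
- gauge_block: Bystander: steel setting block, 30 x 50 x 20 mm, to the front right of the board. Origin at the centre of its underside.

How it is judged:
At the end, for the whole second after the job is handed in: Lower stops up within 3 mm, upper stop latched flush (travel 17.5 to 22 mm); rail at rest on the deck, same face down: body centre within 5 mm of touching both stops, 20 mm of the centre line, 3 mm of resting height; parallel to the row within 0.06 rad, flat within 0.08 rad (value of joint each of stop_a, stop_b below 0.003 m and value of joint stop_c between 0.0175 and 0.022 m and x of rail_mid in the frame of deck between -0.0175 and -0.0075 m and y of rail_mid in the frame of deck between -0.02 and 0.02 m and z of rail_mid in the frame of deck between 0.0195 and 0.0255 m and angle between the y axis of rail_offcut and the y axis of deck, either way round below 0.06 rad and angle between the z axis of rail_offcut and the z axis of deck, either way round below 0.08 rad and linear speed of rail_offcut below 0.02 m/s).
It fails at once if a stop is pressed with more than 50 N (contact force between any of the arm, the fingers and stop_a_base above 50 N or contact force between any of the arm, the fingers and stop_b_base above 50 N or contact force between any of the arm, the fingers and stop_c_base above 50 N).
It fails at once if the rail offcut, out of the gripper, falls or slides faster than 0.7 m/s (linear speed of rail_offcut above 0.7 m/s and contact force between the fingers and rail_offcut below 0.1 N).
It fails at once if the pencil, tape measure or setting block is shifted by more than 30 mm (distance of any of tape_measure, carpenter_pencil, gauge_block from where it was at the start of the episode above 0.03 m).
It also fails if it takes over 58 s, if anything falls off the work surface, if the arm or the gripper's body presses on something with over 40 N, if the wrist force passes 120 N, or if a joint passes its speed limit or range.

## Working session

There is one attempt and no reset: what is moved stays moved. The work goes in short steps, Python scripts to look and compute and a shell command to move; the robot and the scene stay as the last step left them, time stands still between calls to the robot, and variables do not carry over. Pictures are saved under pics/ and viewed, at most 13 in all, crops included, and the job is handed in when it is done.

```bash
mkdir -p pics; ls; python3 - <<'E'
from plant import r, optics, job
import cv2, numpy as np
s=r.read_state(); print({k:np.round(v,3).tolist() for k,v in s.items()})
for n in ["side","top"]:
    im=optics.camera(n); cv2.imwrite(f"pics/{n}0.png",im[:,:,::-1])
    c=optics.calibration(n); print(n,np.round(c["camera_matrix"],1).tolist(),np.round(c["world_to_cam"],3).tolist())
E
```

```text
pics
{'t': 0.0, 'q': [1.328, 0.322, -0.07, 1.452, 0.023, 1.371, -0.057], 'joint_vel': [-0.001, 0.001, -0.0, -0.001, -0.001, 0.001, -0.002], 'joint_torque': [0.0, -49.129, -0.404, -31.253, -0.064, 0.044, 0.0], 'eef_pos': [0.165, -0.628, 0.221], 'ee_rot': [-3.114, -0.402, 0.001], 'ft_force': [-0.052, -0.065, -0.392], 'ft_torque': [0.04, 0.004, 0.008], 'gripper_force': 0.0, 'width': 0.087}
side [[460.2, 0.0, 260.7], [0.0, 460.2, 201.7], [0.0, 0.0, 1.0]] [[0.94, -0.341, 0.002, -0.429], [-0.288, -0.799, -0.527, 0.336], [0.182, 0.495, -0.85, 0.84], [0.0, 0.0, 0.0, 1.0]]
top [[423.7, 0.0, 266.1], [0.0, 423.7, 201.0], [0.0, 0.0, 1.0]] [[-0.022, -1.0, -0.011, 0.178], [-0.999, 0.023, -0.049, 0.521], [0.049, 0.01, -0.999, 1.099], [0.0, 0.0, 0.0, 1.0]]
```

View pics/top0.png

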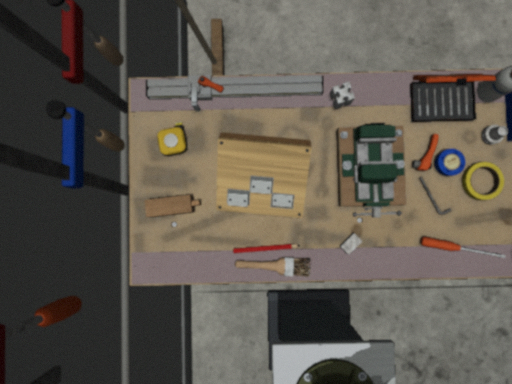

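View pics/side0.png

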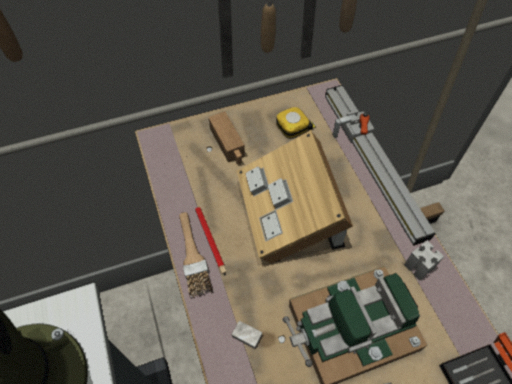

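```bash
cat > h.py <<'E'
import numpy as np, cv2
from scipy.optimize import least_squares
from scipy.spatial.transform import Rotation as R
from plant import r, optics, job
def proj(c,P):
    P=np.atleast_2d(P); p=P@c["world_to_cam"][:3,:3].T+c["world_to_cam"][:3,3]
    q=p@c["camera_matrix"].T; return q[:,:2]/q[:,2:]
def cast(c,uv,z):
    M=np.array(c["world_to_cam"]); d=np.c_[np.atleast_2d(uv),np.ones(len(np.atleast_2d(uv)))]@np.linalg.inv(c["camera_matrix"]).T@M[:3,:3]
    o=-M[:3,:3].T@M[:3,3]; return o+d*((z-o[2])/d[:,2:])
def cal(n):
    c=optics.calibration(n); return {k:np.array(v) for k,v in c.items()}
def deckT(x,y,yaw):
    return R.from_euler('ZY',[yaw,-np.pi/6]).as_matrix(), np.array([x,y,.0955])
E
python3 - <<'E'
from h import *
for n,(x0,x1,y0,y1) in {"top":(130,330,110,260),"side":(190,360,90,280)}.items():
    im=cv2.imread(f"pics/{n}0.png"); hsv=cv2.cvtColor(im,cv2.COLOR_BGR2HSV)
    m=((hsv[...,1]<60)&(hsv[...,2]>110)).astype(np.uint8)
    k,l,st,ce=cv2.connectedComponentsWithStats(m)
    for i in range(1,k):
        x,y=ce[i]
        if st[i,4]>20 and x0<x<x1 and y0<y<y1: print(n,"grey",st[i],ce[i].round(1))
    crop=cv2.resize(im[y0:y1,x0:x1],None,fx=3,fy=3,interpolation=cv2.INTER_CUBIC); cv2.imwrite(f"pics/{n}_c.png",crop)
    print(n,"hsv samples", [hsv[v,u].tolist() for u,v in ([(170,205),(150,215),(265,160),(230,205),(196,202)] if n=="top" else [(227,135),(238,155),(300,200)])])
E
```

```text
top grey [165 134  13  13 133] [170.6 140.1]
top grey [173 169  11  18  64] [177.7 175.5]
top grey [158 171  13  12  57] [165.2 177.4]
top grey [248 179  46  30 627] [271.2 193.3]
top grey [227 192  22  15 274] [237.1 199.2]
top grey [137 210   8   9  30] [140.7 214.3]
top grey [171 221   7   7  35] [173.8 224. ]
top hsv samples [[15, 115, 129], [16, 111, 129], [20, 111, 166], [21, 44, 163], [15, 110, 150]]
side grey [   0   29  465  123 1377] [213.1  94.6]
side grey [ 307   79   57   54 1241] [332.7 102.7]
side grey [286 112  14  11 115] [292.6 117.1]
side grey [347 123  14  11 103] [353.6 128.1]
side grey [ 137  124  125  260 9892] [196.7 265. ]
side grey [ 246  167   47   74 1215] [269.2 200.1]
side hsv samples [[16, 107, 145], [16, 110, 170], [21, 108, 177]]
```

View pics/top_c.png

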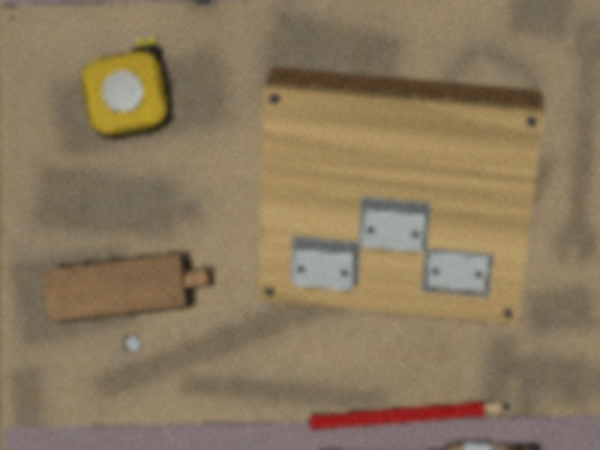

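View pics/side_c.png

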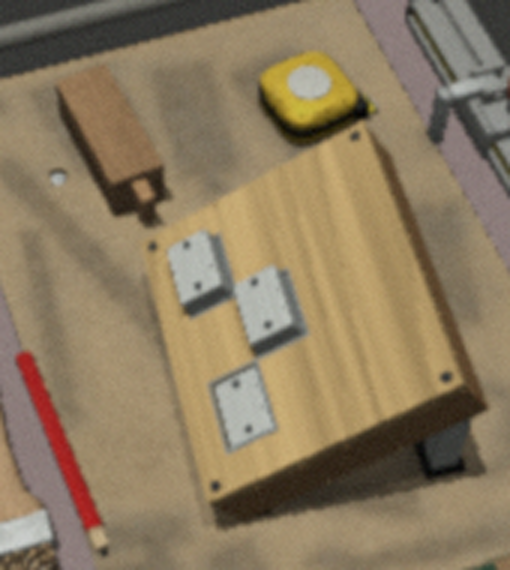

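```bash
python3 - <<'E'
from h import *
A={"top":((130,110),{'L':[(293,250),(355,252),(353,291),(292,287)],'U':[(362,209),(428,213),(424,251),(360,248)],'R':[(427,252),(491,255),(487,294),(424,290)],
 'D':[(268,83),(541,107),(517,322),(261,298)],'B':[(45,268),(183,255),(188,304),(50,320)],'P':[(310,422),(502,408)]}),
"side":((190,90),{'L':[(207,230),(224,290),(186,306),(167,248)],'U':[(275,267),(296,330),(258,348),(236,292)],'R':[(256,365),(275,430),(231,450),(211,385)],
 'D':[(365,127),(484,405),(213,503),(142,235)],'B':[(107,67),(162,165),(110,185),(57,85)]})}
# corner order: uphill-left, uphill-right, down-right, down-left
q=lambda cx,cy,a,b,z:np.array([(cx+a,cy+b,z),(cx+a,cy-b,z),(cx-a,cy-b,z),(cx-a,cy+b,z)])
M={'L':q(-.052,.055,.017,.025,.0185),'R':q(-.052,-.055,.017,.025,0),'U':q(-.011,0,.017,.025,.0185),'D':q(0,0,.095,.11,0)}
def res(p,names):
    out=[]
    for n in names:
        c=cal(n);o,d=A[n]
        Rm,t=deckT(*p)
        for k in M: out.append(proj(c,M[k]@Rm.T+t)-(np.array(d[k])/3+o))
    return np.concatenate(out)
for names in (["top"],["side"],["top","side"]):
    s=least_squares(lambda p:res(p,names).ravel(),[.55,-.05,0],loss='soft_l1'); print(names,s.x.round(4),np.abs(s.fun).mean().round(2), np.abs(res(s.x,names)).max().round(2))
def rb(p,names):
    out=[]
    Rm=R.from_euler('z',p[2]).as_matrix();t=np.array([p[0],p[1],.045])
    for n in names:
        c=cal(n);o,d=A[n]; out.append(proj(c,q(0,0,.0225,.059,0)@Rm.T+t)-(np.array(d['B'])/3+o))
    return np.concatenate(out)
for names in (["top"],["side"],["top","side"]):
    s=least_squares(lambda p:rb(p,names).ravel(),[.5,.3,0],loss='soft_l1'); print('rail body',names,s.x.round(4),rb(s.x,names).round(1).tolist())
c=cal('top'); print('pencil',cast(c,np.array(A['top'][1]['P'])/3+A['top'][0],.004).round(3), 'gauge',cast(c,[(351,242)],.02).round(3),'tape',cast(c,[(172,140)],.034).round(3))
E
```

```text
['top'] [ 0.5735  0.1742 -0.1108] 0.51 1.51
['side'] [ 0.5753  0.1716 -0.122 ] 1.12 5.88
['top', 'side'] [ 0.5746  0.1729 -0.1184] 0.87 6.35
rail body ['top'] [0.5173 0.4147 0.0828] [[0.1, -0.1], [-0.1, -0.6], [-0.1, 0.6], [0.1, 0.1]]
rail body ['side'] [0.5182 0.4145 0.0779] [[-0.1, -0.7], [0.5, 0.9], [0.1, 0.5], [-0.5, -1.0]]
rail body ['top', 'side'] [0.5178 0.4146 0.0814] [[0.2, -0.3], [-0.0, -0.7], [-0.0, 0.4], [0.1, -0.1], [-0.4, -0.7], [0.4, 0.9], [-0.0, 0.5], [-0.8, -1.0]]
pencil [[0.396 0.255 0.004]
 [0.405 0.087 0.004]] gauge [[ 0.413 -0.052  0.02 ]] tape [[0.688 0.407 0.034]]
```

```bash
cat >> h.py <<'E'
DK=deckT(.5743,.1732,-.114)
def deckpose(p,ydir):  # tool pointing into deck at deck point p; ydir 'y' or 'x': tool y along that deck axis
    Rm,t=DK; z=-Rm[:,2]; y=Rm[:,1] if ydir=='y' else Rm[:,0]
    return Rm@np.array(p)+t, np.c_[np.cross(y,z),y,z]
def downpose(p,yaz):
    y=np.array([np.cos(yaz),np.sin(yaz),0]);z=np.array([0,0,-1.]); return np.array(p,float),np.c_[np.cross(y,z),y,z]
def plan(*wps):
    s=r.read_state(); p0=np.array(s["eef_pos"]);R0=R.from_rotvec(s["ee_rot"]).as_matrix()
    for p,Rt in wps:
        v=R.from_matrix(R0.T@Rt).as_rotvec(); print((R0.T@(p-p0)).round(4).tolist(),v.round(4).tolist(),'deg',np.degrees(np.linalg.norm(v)).round(0))
def now():
    s=r.read_state(); Rm,t=DK; p=np.array(s["eef_pos"]); f=np.array(s["ft_force"])
    print('t',round(s["t"],2),'pos',p.round(4),'deck',(Rm.T@(p-t)).round(4),'f_deck',(Rm.T@f).round(2),'w',round(s["width"],4),'gf',round(s["gripper_force"],1),'q',np.round(s["q"],2))
E
python3 - <<'E'
from h import *
plan(downpose([.5,-.35,.32],-.6),downpose([.55,0,.32],.5),deckpose([-.052,-.055,.08],'y'))
E
```

```text
[0.3948, -0.1841, -0.0982] [-0.0017, -0.0005, -0.714] deg 41.0
[0.532, -0.51, -0.0976] [-0.0013, -0.0015, -1.814] deg 104.0
[0.5003, -0.6506, 0.0839] [-0.7202, -0.1373, -2.6857] deg 160.0
```

```bash
python3 -m crank '[[0.395,-0.184,-0.098,0,0,-0.714],[0.395,-0.184,-0.098,0,0,-0.714],[0.395,-0.184,-0.098,0,0,-0.714],[0.395,-0.184,-0.098,0,0,-0.714],[0.395,-0.184,-0.098,0,0,-0.714],[0.395,-0.184,-0.098,0,0,-0.714],[0.395,-0.184,-0.098,0,0,-0.714],[0.395,-0.184,-0.098,0,0,-0.714],[0.532,-0.51,-0.098,0,0,-1.814],[0.532,-0.51,-0.098,0,0,-1.814],[0.532,-0.51,-0.098,0,0,-1.814],[0.532,-0.51,-0.098,0,0,-1.814],[0.532,-0.51,-0.098,0,0,-1.814],[0.532,-0.51,-0.098,0,0,-1.814],[0.532,-0.51,-0.098,0,0,-1.814],[0.532,-0.51,-0.098,0,0,-1.814]]' 1 20; python3 - <<'E'
from h import *
now(); plan(deckpose([-.052,-.055,.08],'y'),deckpose([-.052,-.055,.02],'y'))
E
```

```text
t: 2.1
eef_pos: [0.5499, -0.0022, 0.32]
ee_rot: [-1.607, -2.699, 0.002]
ft_force: [0.0, 0.3, -0.5]
width: 0.0005
gripper_force: 0.0
t 2.1 pos [ 0.5499 -0.0022  0.32  ] deck [ 0.1085 -0.177   0.1966] f_deck [-0.25  0.31 -0.41] w 0.0005 gf 0.0 q [ 0.62  0.13 -0.74  1.52  0.09  1.53  0.39]
[0.1463, 0.0042, 0.1811] [-0.2527, -0.4826, -0.9365] deg 62.0
[0.1291, 0.0288, 0.233] [-0.2527, -0.4826, -0.9365] deg 62.0
```

```bash
python3 -m crank '[[0.146,0.004,0.181,-0.253,-0.483,-0.937],[0.146,0.004,0.181,-0.253,-0.483,-0.937],[0.146,0.004,0.181,-0.253,-0.483,-0.937],[0.146,0.004,0.181,-0.253,-0.483,-0.937],[0.146,0.004,0.181,-0.253,-0.483,-0.937],[0.146,0.004,0.181,-0.253,-0.483,-0.937],[0.146,0.004,0.181,-0.253,-0.483,-0.937],[0.146,0.004,0.181,-0.253,-0.483,-0.937]]' 1; python3 - <<'E'
from h import *
now(); plan(deckpose([-.052,-.055,.01],'y'))
im=optics.camera("side"); cv2.imwrite("pics/s1.png",cv2.resize(im[100:300,180:400,::-1],None,fx=2.5,fy=2.5))
E
```

```text
t: 3.1
eef_pos: [0.4845, 0.1292, 0.1406]
ee_rot: [0.15, 2.612, -0.037]
ft_force: [-0.5, 0.0, 1.8]
width: 0.0006
gripper_force: 0.0
t 3.1 pos [0.4845 0.1292 0.1406] deck [-0.0504 -0.0539  0.0811] f_deck [ 0.48 -0.03  1.82] w 0.0006 gf 0.0 q [ 0.29 -0.3  -0.72  2.3   0.13  0.63  0.92]
[0.0018, -0.0012, 0.0711] [0.0021, 0.0021, -0.0015] deg 0.0
```

View pics/s1.png

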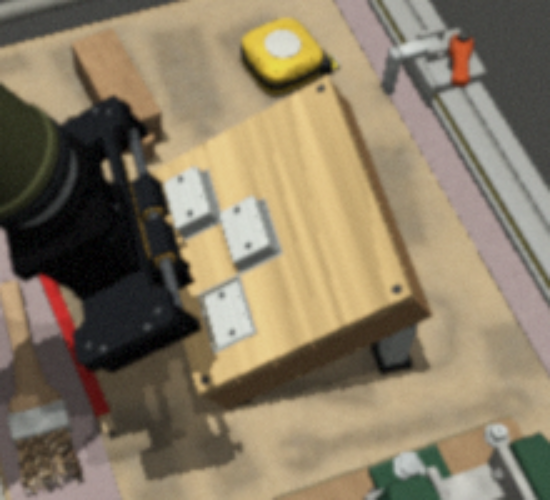

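```bash
python3 -m crank '[[0.002,-0.001,0.03,0.002,0.002,-0.001],[0.002,-0.001,0.05,0.002,0.002,-0.001],[0.002,-0.001,0.065,0.002,0.002,-0.001],[0.002,-0.001,0.073,0.002,0.002,-0.001],[0.002,-0.001,0.073,0.002,0.002,-0.001],[0.002,-0.001,0.073,0.002,0.002,-0.001]]'; python3 - <<'E'
from h import *
now(); s=r.read_state(); c=cal("wrist"); im=optics.camera("wrist"); cv2.imwrite("pics/w1.png",im[:,:,::-1])
Rm,t=DK
print(proj(c,np.array([(-.052+a,-.055+b,0) for a,b in((.017,.025),(.017,-.025),(-.017,-.025),(-.017,.025))])@Rm.T+t).round(0).tolist())
E
```

```text
t: 3.9
eef_pos: [0.5189, 0.1245, 0.0762]
ee_rot: [0.148, 2.614, -0.04]
ft_force: [0.1, 0.0, -0.2]
width: 0.0004
gripper_force: 0.0
t 3.9 pos [0.5189 0.1245 0.0762] deck [-0.0525 -0.0547  0.008 ] f_deck [-0.08  0.03 -0.24] w 0.0004 gf 0.0 q [ 0.45 -0.07 -0.9   2.3   0.47  0.49  0.63]
[[300.0, 265.0], [209.0, 265.0], [207.0, 205.0], [302.0, 205.0]]
```

View pics/w1.png

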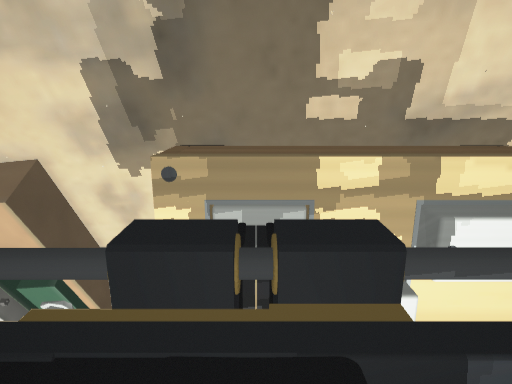

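```bash
python3 -m crank '[[0,0.002,0.004,0,0,0],[0,0.002,0.008,0,0,0],[0,0.002,0.012,0,0,0],[0,0.002,0.012,0,0,0]]'; python3 -c "
from h import *
now()"
```

```text
t: 4.45
eef_pos: [0.5249, 0.1265, 0.0655]
ee_rot: [0.144, 2.614, -0.04]
ft_force: [-2.8, -0.9, 5.4]
width: 0.0006
gripper_force: 2.9
t 4.45 pos [0.5249 0.1265 0.0655] deck [-0.0529 -0.0521 -0.0041] f_deck [ 0.39 -1.21  6.06] w 0.0006 gf 2.9 q [ 0.46 -0.02 -0.92  2.29  0.58  0.48  0.54]
```

```bash
python3 -m crank '[[0,0,0.0015,0,0,0],[0,0,0.003,0,0,0],[0,0,0.003,0,0,0]]'; python3 -c "
from h import *
now()"
```

```text
t: 4.82
eef_pos: [0.5263, 0.1263, 0.0632]
ee_rot: [0.144, 2.614, -0.041]
ft_force: [-8.0, -1.6, 10.9]
width: 0.0005
gripper_force: 6.6
t 4.83 pos [0.5263 0.1263 0.0632] deck [-0.0529 -0.0521 -0.0068] f_deck [-1.25 -2.54 13.29] w 0.0005 gf 6.6 q [ 0.46 -0.01 -0.92  2.29  0.6   0.48  0.52]
```

```bash
python3 -m crank '[[0,0,0.001,0,0,0],[0,0,0.0015,0,0,0],[0,0,0.0015,0,0,0]]'; python3 -c "
from h import *
now()"; python3 -m crank '[[0,0,-0.003,0,0,0],[0,0,-0.008,0,0,0],[0,0,-0.014,0,0,0],[0,0,-0.020,0,0,0],[0,0,-0.028,0,0,0],[0,0,-0.045,0,0,0],[0,0,-0.07,0,0,0],[0,0,-0.07,0,0,0]]'; python3 - <<'E'
from h import *
now()
plan(deckpose([-.011,.002,.07],'y'),deckpose([-.011,.002,.022],'y'))
c=cal("wrist"); im=optics.camera("wrist"); cv2.imwrite("pics/w2.png",im[:,:,::-1])
Rm,t=DK
for z in (0,.0185):
  for y in(.055,-.055): print(z,y,proj(c,np.array([(-.052+a,y+b,z) for a,b in((.017,.025),(.017,-.025),(-.017,-.025),(-.017,.025))])@Rm.T+t).round(0).tolist())
E
```

```text
t: 5.2
eef_pos: [0.5267, 0.1262, 0.0626]
ee_rot: [0.143, 2.614, -0.044]
ft_force: [-19.7, -1.5, 25.9]
width: 0.0002
gripper_force: 16.2
t 5.2 pos [0.5267 0.1262 0.0626] deck [-0.0528 -0.0521 -0.0075] f_deck [-3.84 -3.7  32.15] w 0.0002 gf 16.2 q [ 0.46 -0.01 -0.92  2.29  0.61  0.48  0.51]
t: 6.2
eef_pos: [0.4927, 0.1304, 0.1236]
ee_rot: [0.144, 2.611, -0.04]
ft_force: [-0.5, -0.6, -0.6]
width: 0.0008
gripper_force: 0.0
t 6.2 pos [0.4927 0.1304 0.1236] deck [-0.052  -0.0518  0.0625] f_deck [-0.64 -0.69 -0.3 ] w 0.0008 gf 0.0 q [ 0.36 -0.26 -0.79  2.3   0.17  0.58  0.88]
[-0.0412, 0.0536, -0.0073] [0.0011, 0.0034, 0.0036] deg 0.0
[-0.041, 0.0536, 0.0407] [0.0011, 0.0034, 0.0036] deg 0.0
0 0.055 [[442.0, 230.0], [371.0, 230.0], [376.0, 183.0], [449.0, 183.0]]
0 -0.055 [[286.0, 229.0], [215.0, 229.0], [214.0, 182.0], [287.0, 182.0]]
0.0185 0.055 [[457.0, 240.0], [381.0, 240.0], [386.0, 189.0], [465.0, 189.0]]
0.0185 -0.055 [[289.0, 239.0], [212.0, 239.0], [210.0, 188.0], [290.0, 189.0]]
```

View pics/w2.png

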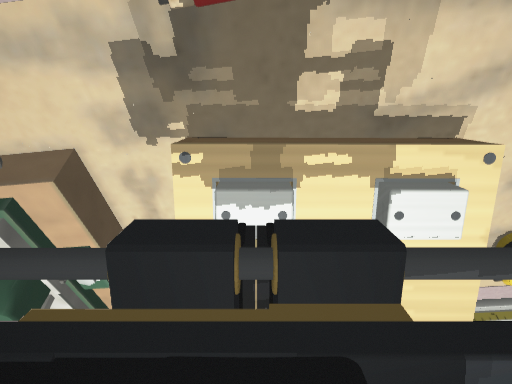

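```bash
sed -i 's/DK=deckT(.*/DK=deckT(.573,.175,-.114)/' h.py; python3 - <<'E'
from h import *
plan(deckpose([-.011,.0,.065],'y'),deckpose([-.011,.0,.024],'y'))
E
```

```text
[-0.0407, 0.0537, -0.004] [0.0006, 0.0016, 0.0036] deg 0.0
[-0.0407, 0.0537, 0.037] [0.0006, 0.0016, 0.0036] deg 0.0
```

```bash
python3 -m crank '[[-0.02,0.027,-0.004,0,0.002,0.003],[-0.041,0.054,-0.004,0,0.002,0.003],[-0.041,0.054,0.01,0,0.002,0.003],[-0.041,0.054,0.025,0,0.002,0.003],[-0.041,0.054,0.037,0,0.002,0.003],[-0.041,0.054,0.037,0,0.002,0.003]]'; python3 -c "
from h import *
now()"; python3 -m crank '[[0,0,0.005,0,0,0],[0,0,0.009,0,0,0],[0,0,0.013,0,0,0],[0,0,0.017,0,0,0],[0,0,0.021,0,0,0],[0,0,0.025,0,0,0],[0,0,0.025,0,0,0]]'; python3 -c "
from h import *
now()"
```

```text
t: 7.0
eef_pos: [0.5507, 0.1772, 0.1079]
ee_rot: [0.15, 2.621, -0.038]
ft_force: [0.5, 0.1, 0.7]
width: 0.0004
gripper_force: 0.0
t 7.0 pos [0.5507 0.1772 0.1079] deck [-0.0132 -0.0003  0.0219] f_deck [0.82 0.13 0.35] w 0.0004 gf 0.0 q [ 0.46  0.03 -1.01  2.15  0.58  0.63  0.5 ]
t: 7.88
eef_pos: [0.564, 0.1764, 0.0883]
ee_rot: [0.148, 2.617, -0.039]
ft_force: [-3.8, 0.2, 4.7]
width: 0.0001
gripper_force: 2.8
t 7.88 pos [0.564  0.1764 0.0883] deck [-0.0115  0.0004 -0.0017] f_deck [-0.94 -0.21  5.97] w 0.0001 gf 2.8 q [ 0.43  0.11 -0.99  2.15  0.73  0.62  0.38]
```

```bash
python3 -m crank '[[0,0,0.002,0,0,0],[0,0,0.004,0,0,0],[0,0,0.005,0,0,0],[0,0,0.005,0,0,0]]'; python3 -c "
from h import *
now()"
```

```text
t: 8.38
eef_pos: [0.5664, 0.1762, 0.0841]
ee_rot: [0.148, 2.617, -0.039]
ft_force: [-3.6, -0.3, 4.4]
width: 0.0002
gripper_force: 3.0
t 8.38 pos [0.5664 0.1762 0.0841] deck [-0.0115  0.0004 -0.0065] f_deck [-0.89 -0.72  5.59] w 0.0002 gf 3.0 q [ 0.42  0.13 -0.98  2.15  0.76  0.62  0.36]
```

```bash
python3 -m crank '[[0,0,0.001,0,0,0],[0,0,0.0015,0,0,0],[0,0,0.0015,0,0,0]]'; python3 -c "
from h import *
now()"
```

```text
t: 8.75
eef_pos: [0.5669, 0.1761, 0.0832]
ee_rot: [0.148, 2.617, -0.04]
ft_force: [-9.4, -0.2, 11.0]
width: 0.0004
gripper_force: 7.3
t 8.75 pos [0.5669 0.1761 0.0832] deck [-0.0115  0.0004 -0.0075] f_deck [-2.58 -1.23 14.2 ] w 0.0004 gf 7.3 q [ 0.42  0.13 -0.98  2.15  0.76  0.62  0.36]
```

```bash
python3 -m crank '[[0,0,0.001,0,0,0],[0,0,0.001,0,0,0]]'; python3 -m crank '[[0,0,-0.003,0,0,0],[0,0,-0.008,0,0,0],[0,0,-0.014,0,0,0],[0,0,-0.025,0,0,0],[0,0,-0.05,0,0,0],[0,0,-0.08,0,0,0],[0,0,-0.1,0,0,0],[0,0,-0.1,0,0,0]]' -0.999; python3 - <<'E'
from h import *
now()
im=optics.camera("side"); cv2.imwrite("pics/s2.png",cv2.resize(im[100:300,180:400,::-1],None,fx=2.5,fy=2.5))
t=downpose([.5178,.4146,.05],.0814); plan(downpose([.5178,.4146,.16],.0814),t)
E
```

```text
t: 9.0
eef_pos: [0.5671, 0.1761, 0.0828]
ee_rot: [0.148, 2.616, -0.042]
ft_force: [-16.3, -1.5, 18.9]
width: 0.0005
gripper_force: 12.5
t: 10.0
eef_pos: [0.5187, 0.1813, 0.1702]
ee_rot: [0.149, 2.613, -0.04]
ft_force: [0.6, -0.3, 1.0]
width: 0.0726
gripper_force: 0.0
t 10.0 pos [0.5187 0.1813 0.1702] deck [-0.01    0.0001  0.0921] f_deck [ 1.09 -0.25  0.54] w 0.0726 gf 0.0 q [ 0.46 -0.22 -0.95  2.15  0.2   0.7   0.81]
[0.0279, 0.2321, -0.0058] [0.3587, 0.4369, 1.342] deg 83.0
[0.0828, 0.2321, 0.0895] [0.3587, 0.4369, 1.342] deg 83.0
```

View pics/s2.png

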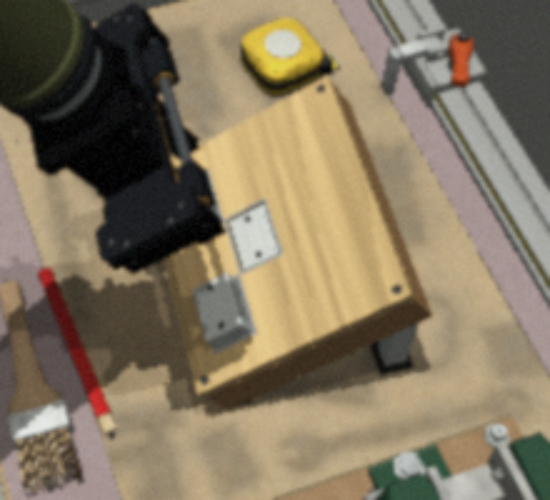

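```bash
python3 -m crank '[[0.028,0.232,-0.006,0.359,0.437,1.342],[0.028,0.232,-0.006,0.359,0.437,1.342],[0.028,0.232,-0.006,0.359,0.437,1.342],[0.028,0.232,-0.006,0.359,0.437,1.342],[0.028,0.232,-0.006,0.359,0.437,1.342],[0.028,0.232,-0.006,0.359,0.437,1.342],[0.028,0.232,-0.006,0.359,0.437,1.342],[0.028,0.232,-0.006,0.359,0.437,1.342],[0.028,0.232,-0.006,0.359,0.437,1.342],[0.028,0.232,-0.006,0.359,0.437,1.342]]' -0.999; python3 - <<'E'
from h import *
now(); plan(downpose([.5178,.4146,.05],.0814),downpose([.5178,.4146,.006],.0814))
c=cal("wrist"); im=optics.camera("wrist"); cv2.imwrite("pics/w3.png",im[:,:,::-1])
Rz=R.from_euler('z',.0814).as_matrix()
print(proj(c,np.array([(a*.0225,b*.059,.045) for a,b in((1,1),(1,-1),(-1,-1),(-1,1))])@Rz.T+[.5178,.4146,0]).round(0).tolist())
E
```

```text
t: 11.3
eef_pos: [0.519, 0.4128, 0.1577]
ee_rot: [-2.131, -2.306, 0.005]
ft_force: [0.1, -0.3, 0.1]
width: 0.0872
gripper_force: 0.0
t 11.3 pos [0.519  0.4128 0.1577] deck [-0.0388  0.2302  0.0942] f_deck [ 0.17 -0.26 -0.01] w 0.0872 gf 0.0 q [-0.01  0.58 -0.99  1.47  0.49  1.36 -0.96]
[0.0019, -0.0007, 0.1077] [-0.0037, 0.0005, -0.0027] deg 0.0
[0.0019, -0.0005, 0.1517] [-0.0037, 0.0005, -0.0027] deg 0.0
[[282.0, 116.0], [280.0, 254.0], [229.0, 254.0], [226.0, 116.0]]
```

View pics/w3.png

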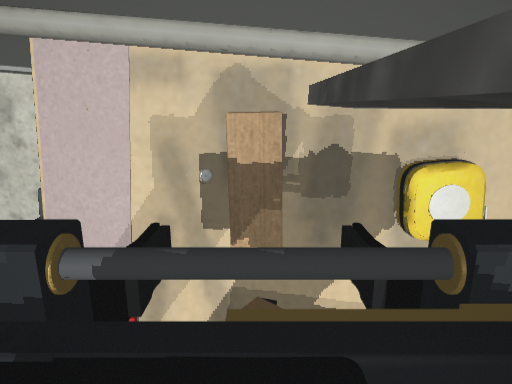

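```bash
python3 -m crank '[[0.003,-0.001,0.05,-0.004,0,-0.003],[0.003,-0.001,0.1,-0.004,0,-0.003],[0.003,-0.001,0.13,-0.004,0,-0.003],[0.003,-0.001,0.145,-0.004,0,-0.003],[0.003,-0.001,0.152,-0.004,0,-0.003],[0.003,-0.001,0.152,-0.004,0,-0.003],[0.003,-0.001,0.152,-0.004,0,-0.003]]'; python3 -c "
from h import *
now()"; python3 -m crank '[[0,0,0,0,0,0],[0,0,0,0,0,0],[0,0,0,0,0,0],[0,0,0,0,0,0],[0,0,0,0,0,0],[0,0,0,0,0,0],[0,0,0,0,0,0],[0,0,0,0,0,0]]' 0.999 20; python3 -c "
from h import *
now();R1=R.from_rotvec(r.read_state()['ee_rot']);print(R1.as_matrix().round(3))"
```

```text
t: 12.22
eef_pos: [0.5163, 0.4188, 0.0094]
ee_rot: [2.124, 2.313, 0.007]
ft_force: [0.1, 1.1, 0.6]
width: 0.087
gripper_force: 0.0
t 12.22 pos [0.5163 0.4188 0.0094] deck [-0.1158  0.2358 -0.0326] f_deck [0.27 1.15 0.52] w 0.087 gf 0.0 q [-0.07  0.71 -0.9   1.6   0.61  1.12 -1.04]
t: 13.22
eef_pos: [0.5158, 0.418, 0.008]
ee_rot: [2.125, 2.313, 0.004]
ft_force: [1.4, 0.2, 0.7]
width: 0.0445
gripper_force: 20.0
t 13.22 pos [0.5158 0.418  0.008 ] deck [-0.1169  0.2349 -0.0336] f_deck [ 1.55  0.39 -0.08] w 0.0445 gf 20.0 q [-0.07  0.72 -0.9   1.6   0.61  1.12 -1.04]
[[-0.085  0.996  0.002]
 [ 0.996  0.085  0.001]
 [ 0.001  0.002 -1.   ]]
```

```bash
python3 -m crank '[[0,0,-0.01,0,0,0],[0,0,-0.04,0,0,0],[0,0,-0.09,0,0,0],[0,0,-0.14,0,0,0],[0,0,-0.19,0,0,0],[0,0,-0.2,0,0,0],[0,0,-0.2,0,0,0]]' - 35; python3 - <<'E'
from h import *
now(); plan(deckpose([-.006,0,.1],'x'),deckpose([-.006,0,.03],'x'))
E
```

```text
t: 14.1
eef_pos: [0.515, 0.4179, 0.2082]
ee_rot: [2.124, 2.313, 0.004]
ft_force: [-0.2, -0.7, -2.5]
width: 0.0444
gripper_force: 35.0
t 14.1 pos [0.515  0.4179 0.2082] deck [-0.0175  0.2347  0.1402] f_deck [-1.33 -0.72 -2.17] w 0.0444 gf 35.0 q [-0.02  0.54 -1.02  1.41  0.46  1.43 -0.94]
[-0.236, -0.0171, 0.0288] [-0.5192, -0.0531, 0.1943] deg 32.0
[-0.243, 0.017, 0.0895] [-0.5192, -0.0531, 0.1943] deg 32.0
```

```bash
python3 -m crank '[[-0.03,-0.002,0.004,-0.065,-0.007,0.024],[-0.07,-0.005,0.008,-0.15,-0.015,0.057],[-0.11,-0.008,0.013,-0.24,-0.025,0.09],[-0.15,-0.011,0.018,-0.33,-0.034,0.124],[-0.19,-0.014,0.023,-0.42,-0.043,0.157],[-0.22,-0.016,0.027,-0.484,-0.049,0.181],[-0.236,-0.017,0.029,-0.519,-0.053,0.194],[-0.236,-0.017,0.029,-0.519,-0.053,0.194],[-0.236,-0.017,0.029,-0.519,-0.053,0.194]]'; python3 - <<'E'
from h import *
now(); plan(deckpose([-.006,0,.03],'x'),deckpose([-.006,0,.012],'x'))
im=optics.camera("side"); cv2.imwrite("pics/s3.png",cv2.resize(im[60:300,140:400,::-1],None,fx=2.2,fy=2.2))
E
```

```text
t: 15.22
eef_pos: [0.5181, 0.182, 0.1781]
ee_rot: [2.023, 1.807, 0.482]
ft_force: [0.2, -0.5, -2.1]
width: 0.0449
gripper_force: 35.0
t 15.22 pos [0.5181 0.182  0.1781] deck [-0.0066  0.0007  0.0992] f_deck [-0.86 -0.45 -1.93] w 0.0449 gf 35.0 q [ 0.49 -0.24 -0.97  2.13  0.15  0.72 -0.72]
[-0.0008, 0.0008, 0.0692] [-0.0024, -0.001, 0.0007] deg 0.0
[-0.0008, 0.0009, 0.0872] [-0.0024, -0.001, 0.0007] deg 0.0
```

View pics/s3.png

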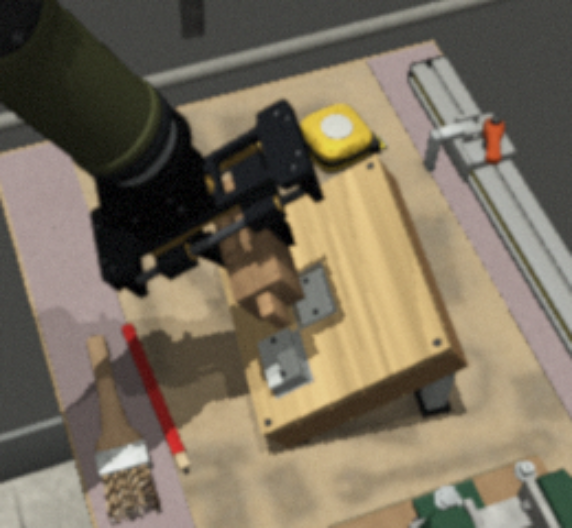

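```bash
python3 -m crank '[[-0.001,0.001,0.03,-0.002,-0.001,0.001],[-0.001,0.001,0.055,-0.002,-0.001,0.001],[-0.001,0.001,0.072,-0.002,-0.001,0.001],[-0.001,0.001,0.082,-0.002,-0.001,0.001],[-0.001,0.001,0.086,-0.002,-0.001,0.001],[-0.001,0.001,0.086,-0.002,-0.001,0.001],[-0.001,0.001,0.086,-0.002,-0.001,0.001]]'; python3 -c "
from h import *
now(); plan(deckpose([-.007,0,.008],'x'))"
```

```text
t: 16.15
eef_pos: [0.562, 0.1758, 0.1053]
ee_rot: [2.022, 1.802, 0.485]
ft_force: [0.3, 0.1, -3.0]
width: 0.0447
gripper_force: 35.0
t 16.15 pos [0.562  0.1758 0.1053] deck [-0.0047 -0.0004  0.014 ] f_deck [-1.27  0.14 -2.75] w 0.0447 gf 35.0 q [ 0.61  0.09 -1.16  2.14  0.69  0.65 -1.15]
[0.0004, -0.0023, 0.006] [0.002, 0.0004, -0.0007] deg 0.0
```

```bash
python3 -m crank '[[0,0,0.002,0,0,0],[0,0,0.004,0,0,0],[0,0,0.0055,0,0,0],[0,0,0.0055,0,0,0]]'; python3 -c "
from h import *
now()"; python3 -m crank '[[0,0,0.001,0,0,0],[0,0,0.0015,0,0,0],[0,0,0.0015,0,0,0]]'; python3 -c "
from h import *
now()"
```

```text
t: 16.65
eef_pos: [0.5645, 0.175, 0.0998]
ee_rot: [2.023, 1.802, 0.484]
ft_force: [0.4, -0.2, -1.4]
width: 0.045
gripper_force: 35.0
t 16.65 pos [0.5645 0.175  0.0998] deck [-0.0052 -0.001   0.008 ] f_deck [-0.36 -0.17 -1.38] w 0.045 gf 35.0 q [ 0.59  0.12 -1.15  2.14  0.73  0.65 -1.18]
t: 17.02
eef_pos: [0.5647, 0.175, 0.0996]
ee_rot: [2.021, 1.801, 0.48]
ft_force: [-16.3, -3.3, 16.9]
width: 0.0446
gripper_force: 35.0
t 17.02 pos [0.5647 0.175  0.0996] deck [-0.0051 -0.0009  0.0077] f_deck [-5.24 -5.11 22.49] w 0.0446 gf 35.0 q [ 0.59  0.12 -1.15  2.14  0.74  0.65 -1.18]
```

```bash
python3 -m crank '[[0,0,-0.001,0,0,0],[0,-0.002,-0.001,0,0,0],[0,-0.004,-0.001,0,0,0],[0,-0.0055,-0.001,0,0,0],[0,-0.0055,-0.001,0,0,0]]'; python3 -c "
from h import *
now()"; python3 -m crank '[[0,-0.001,0,0,0,0],[0,-0.002,0,0,0,0],[0,-0.002,0,0,0,0]]'; python3 -c "
from h import *
now()"
```

```text
t: 17.65
eef_pos: [0.5601, 0.1758, 0.097]
ee_rot: [2.022, 1.802, 0.484]
ft_force: [-1.9, 0.6, 3.6]
width: 0.0446
gripper_force: 35.0
t 17.65 pos [0.5601 0.1758 0.097 ] deck [-0.0104 -0.0007  0.0077] f_deck [0.06 0.42 4.06] w 0.0446 gf 35.0 q [ 0.59  0.11 -1.16  2.15  0.73  0.64 -1.18]
t: 18.02
eef_pos: [0.5587, 0.1759, 0.0961]
ee_rot: [2.022, 1.802, 0.485]
ft_force: [-1.2, 0.4, 5.4]
width: 0.0451
gripper_force: 35.0
t 18.02 pos [0.5587 0.1759 0.0961] deck [-0.0121 -0.0007  0.0077] f_deck [1.6  0.26 5.28] w 0.0451 gf 35.0 q [ 0.59  0.11 -1.16  2.15  0.73  0.64 -1.19]
```

```bash
python3 -m crank '[[0,-0.0005,0,0,0,0],[0,-0.001,0,0,0,0],[0,-0.001,0,0,0,0]]'; python3 -c "
from h import *
now();print(r.read_state()['ft_torque'])"
```

```text
t: 18.4
eef_pos: [0.5585, 0.1759, 0.0961]
ee_rot: [2.022, 1.801, 0.486]
ft_force: [4.3, -0.4, 4.3]
width: 0.0445
gripper_force: 35.0
t 18.4 pos [0.5585 0.1759 0.0961] deck [-0.0122 -0.0008  0.0078] f_deck [5.94 0.07 1.55] w 0.0445 gf 35.0 q [ 0.59  0.11 -1.16  2.15  0.73  0.64 -1.19]
[ 0.16863867 -0.82576887 -0.04303104]
```

```bash
python3 -m crank '[[0,-0.0005,0,0,0,0],[0,-0.0005,0,0,0,0],[0,0,0,0,0,0]]' - 5; python3 -m crank '[[0,0,0,0,0,0],[0,0,0,0,0,0],[0,0,0,0,0,0]]' 0.2; python3 -c "
from h import *
now()"
```

```text
t: 18.77
eef_pos: [0.5585, 0.1759, 0.0961]
ee_rot: [2.021, 1.801, 0.486]
ft_force: [4.0, -0.1, 4.5]
width: 0.045
gripper_force: 5.0
t: 19.15
eef_pos: [0.5585, 0.1758, 0.0961]
ee_rot: [2.021, 1.801, 0.486]
ft_force: [5.6, -0.5, 4.4]
width: 0.0451
gripper_force: 5.0
t 19.15 pos [0.5585 0.1758 0.0961] deck [-0.0122 -0.0008  0.0078] f_deck [7.07 0.15 1.04] w 0.0451 gf 5.0 q [ 0.59  0.11 -1.16  2.15  0.73  0.64 -1.19]
```

```bash
python3 -m crank '[[0,0,0,0,0,0],[0,0,0,0,0,0],[0,0,0,0,0,0],[0,0,0,0,0,0],[0,0,0,0,0,0]]' -0.56; python3 -c "
from h import *
now()"
```

```text
t: 19.77
eef_pos: [0.5572, 0.1757, 0.095]
ee_rot: [2.023, 1.802, 0.483]
ft_force: [0.2, 0.4, -0.2]
width: 0.068
gripper_force: 0.0
t 19.77 pos [0.5572 0.1757 0.095 ] deck [-0.0139 -0.0011  0.0075] f_deck [ 0.05  0.46 -0.21] w 0.068 gf 0.0 q [ 0.59  0.11 -1.16  2.16  0.73  0.64 -1.19]
```

Released with no residual force. Back straight off along the normal (gripper kept at this opening), then swing clear and check.

```bash
python3 -m crank '[[0,0.001,-0.01,0,0,0],[0,0.001,-0.025,0,0,0],[0,0.001,-0.045,0,0,0],[0,0.001,-0.07,0,0,0],[0,0.001,-0.1,0,0,0],[0,0.001,-0.11,0,0,0],[0,0.001,-0.11,0,0,0]]'; python3 - <<'E'
from h import *
now(); plan(downpose([.52,.0,.33],.3),downpose([.47,-.25,.33],-.2))
E
```

```text
t: 20.65
eef_pos: [0.5036, 0.1828, 0.1918]
ee_rot: [2.02, 1.802, 0.486]
ft_force: [0.4, -0.5, -0.8]
width: 0.068
gripper_force: 0.0
t 20.65 pos [0.5036 0.1828 0.1918] deck [-1.230e-02 -1.000e-04  1.183e-01] f_deck [ 0.01 -0.49 -0.9 ] w 0.068 gf 0.0 q [ 0.42 -0.29 -0.91  2.14  0.1   0.75 -0.69]
[-0.1798, 0.1015, -0.1008] [0.5188, 0.1091, -0.4042] deg 38.0
[-0.4338, 0.0831, -0.1115] [0.5261, -0.0225, 0.0841] deg 31.0
```

```bash
python3 -m crank '[[0,0,-0.05,0,0,0],[-0.1,0.05,-0.1,0.26,0.05,-0.2],[-0.14,0.08,-0.1,0.4,0.08,-0.3],[-0.18,0.1,-0.1,0.519,0.109,-0.404],[-0.24,0.1,-0.105,0.519,0.07,-0.28],[-0.3,0.095,-0.11,0.52,0.04,-0.16],[-0.36,0.09,-0.11,0.52,0.01,-0.04],[-0.434,0.083,-0.11,0.526,-0.022,0.084],[-0.434,0.083,-0.11,0.526,-0.022,0.084],[-0.434,0.083,-0.11,0.526,-0.022,0.084]]'; python3 - <<'E'
from h import *
now()
a=optics.camera("top"); b=optics.camera("side")
f=lambda im,x0,x1,y0,y1,s:cv2.resize(im[y0:y1,x0:x1,::-1],None,fx=s,fy=s,interpolation=cv2.INTER_CUBIC)
A=f(a,130,330,110,260,2); B=f(b,220,360,110,270,2.5)
o=np.zeros((max(A.shape[0],B.shape[0]),A.shape[1]+B.shape[1],3),np.uint8); o[:A.shape[0],:A.shape[1]]=A; o[:B.shape[0],A.shape[1]:]=B
cv2.imwrite("pics/end.png",o)
Rm,t=DK
for n,(x0,y0,s,dx) in {"top":(130,110,2,0),"side":(220,110,2.5,400)}.items():
    c=cal(n); P=np.array([(-.0125+i*.0225,j*.059,.045) for i,j in((1,1),(1,-1),(-1,-1),(-1,1))])@Rm.T+t
    print(n,((proj(c,P)-[x0,y0])*s+[dx,0]).round(0).tolist())
E
```

```text
t: 21.9
eef_pos: [0.4678, -0.2567, 0.3262]
ee_rot: [-2.441, -1.974, 0.006]
ft_force: [0.2, 1.1, -0.1]
width: 0.0676
gripper_force: 0.0
t 21.9 pos [ 0.4678 -0.2567  0.3262] deck [ 0.0674 -0.4409  0.2275] f_deck [ 0.02  1.11 -0.18] w 0.0676 gf 0.0 q [0.42 0.05 0.04 1.57 0.   1.53 0.24]
top [[211.0, 143.0], [312.0, 152.0], [308.0, 186.0], [210.0, 177.0]]
side [[530.0, 121.0], [568.0, 241.0], [518.0, 266.0], [484.0, 146.0]]
```

View pics/end.png

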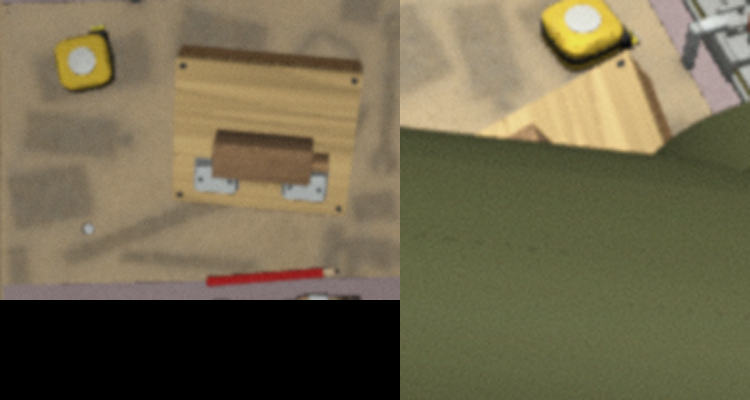

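Top view at the end: the rail body's top face has corners near (214,142), (313,150), (311,182) and (212,176). These match the prediction for touching both stops to within a few pixels. Both lower stops stand proud, and the tape measure and pencil are where they started. The arm blocks the side view. Upper stop c was seen flush in the earlier side pictures.

```bash
python3 -c "
from plant import job
print(job.close_job())"
```

```text
the job is handed in; nothing more can be done
None
```

The job is handed in at about 22 s of the 58 s: both lower stops are up and the upper one is latched flush. The rail lies centred against the two raised stops and looked square in the last top view; no verdict came back.

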